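Move a row of spice jars from the tray into the jar rack

ROBOT

A 6-joint arm with a two-finger parallel gripper is mounted at the origin on the work surface; the furniture and walls round the work are solid. World frame = base frame: x ahead of the robot, y to its left, z up, the work surface at z = 0. Lengths are in m, angles in rad, forces in N, time in s.
With the tool pointing down it reaches from about 0.4 to 0.925 m from the base axis. Payload 3.4 kg.
Tool frame: the origin (TCP) lies between the finger pads; the fingertips stand 25 mm ahead of it and the grasp point (between the pads) lies 6 mm ahead of it; z points along the fingers, y is the line along which they close (so a half turn about z gives the same grasp; the last joint's range is limited). The gripper opens to 85 mm and grips with 20 to 120 N. Pads are 22 mm wide; open, the fingers measure 114 mm over their backs; the gripper's body (76 mm by 85 mm) begins 54 mm behind the grasp point. The pads swing forward as they close: fully open they stand 13 mm farther back than shut.
Start: joints at [1.202, 0.307, 1.506, -0, 1.328, -0.073], TCP at [0.167, 0.55, 0.256] pointing down, gripper open.
Joint ranges: [-3.12, 3.12], [-1.05, 2.28], [0.14, 2.33], [-1.42, 4.57], [0.1, 2.73], [-2.68, 2.68]. Speed limits (rad/s): [2.57, 2.57, 3.14, 3.14, 3.14, 3.14].

INTERFACE

Orientations are given as a unit quaternion [w, x, y, z].
In Python, from bench import monitor, viewer, sign_off gives the robot as it stands.
- The arm moves only by the tool apply_moves, never from a script. Its argument "increments" is a list of rows, each a list of 2 entries, a list of its own where there are three numbers: the shift along the tool's x, y, z normalised to -1 to 1, where 1 is 0.03 m, then the turn, a rotation vector about the tool's x, y, z normalised to -1 to 1, where 1 is 0.1 rad. In form: [[[x, y, z], [ax, ay, az]], ...]. A call has 1 to 5 rows; each row shifts and turns the commanded pose from where the row before left it, along the tool's axes as they then stand; what a row does not reach is not made up. A row lasts 1/12 s, in which the tool goes at most 41.7 mm and 7.16 degrees, less where a joint would pass 70% of its speed; a pose out of reach is approached as far as the arm can. A call with a number of a shift or a turn outside -1 to 1 is refused whole. A call with a gripper value outside its range is refused whole. "jaw" is the closure, from -1 (fully open) to 1 (shut), so that 0 is half open, set as the call begins (left out, the last holds). The fingers move at their own pace and stop on an object; "grip_force" is the grip in N (left out, the last holds). Time passes only in rows, so rows that do not move let the fingers close. It gives the time, the measured TCP pose, the force, the opening and the grip force at its end, in the units of the state.
- monitor.get_obs(): the state, without advancing time (a new reading comes with each control period).
- viewer.read_camera(name): name is "scene" or "top"; returns a dict with "pixels" (384x512x3 uint8, red, green, blue), "intrinsics" (3x3 intrinsics, pixels), "T" (4x4, takes a point from camera to world coordinates). Camera axes: x right, y down, z forward; pixel columns grow to the right and rows downward; lengths in m; the calibration is good to about 2 mm. A picture is of the moment at which its call begins. There is no depth.
- sign_off(): hands the job in; it is judged then, once.
The state is a dict: "time": time; "qpos": joint angles; "joint_vel": joint speeds; "tau": joint torques, N m; "tool_pos": TCP position; "tcp_rot": TCP orientation; "ft_force": force on the tool from outside, world axes, zero at the start; "ft_torque": the same for the moment, N m; "finger_gap": finger opening in m; "gripper_force": force on a finger pad.
Only numpy, scipy, OpenCV 4.12 (cv2) and the standard library are available. Lean on these libraries where they do the work, as an engineer would, in place of code of your own. Each camera call takes 0.05 s, during which the arm holds its last target. There are 200 camera calls.

TASK

Move the three spice jars from the steel tray into the wooden rack, keeping their order from the red end: the jar nearest the tray's red end goes against the rack's fixed wooden end wall, the middle jar next to it, and the one farthest from the red end comes last. Leave the jars standing upright on the rack's base in a close row between the two side rods, with the rack's sliding stop pushed snug up against the last jar so that the row has no slack. Do not knock over or shift the big chilli jar standing near by.

Things in the scene. Friction and masses are not known exactly. Their poses are not given: they have to be found in the camera images.
- gold_jar_mid (a point): Spice jar with a gold-yellow cap and a green and red label, a loose upright round jar 41 mm in diameter and 106 mm tall, about 110 g. This point is on its axis, half-way up (53 mm above its foot); z is up along the jar. It starts standing on the yellow coaster. Grip it at 70 to 80 mm above its foot, across the row, so that the hand clears the neighbours' tops.
- white_jar_mid (a point): Spice jar with a white cap and a white and dark blue label, a loose upright round jar 46 mm in diameter and 98 mm tall, about 110 g. This point is on its axis, half-way up (49 mm above its foot); z is up along the jar. It starts standing on the blue coaster. Grip it at 70 to 80 mm above its foot, across the row, so that the hand clears the neighbours' tops.
- black_jar_mid (a point): Amber glass jar with a black cap and a plain paper label, a loose upright round jar 43 mm in diameter and 100 mm tall, about 110 g. This point is on its axis, half-way up (50 mm above its foot); z is up along the jar. It starts standing on the green coaster. Grip it at 70 to 80 mm above its foot, across the row, so that the hand clears the neighbours' tops.
- gold_coaster: Yellow coaster, a fixed tile 58 x 56 x 4 mm lying in the tray; origin at the centre of its underside (4 mm above the table), axes parallel to the tray's. The jar with the gold-yellow cap stands on it at the start; the coaster stays there and marks that jar's starting place in the row.
- white_coaster: Blue coaster, a fixed tile 58 x 56 x 4 mm lying in the tray; origin at the centre of its underside (4 mm above the table), axes parallel to the tray's. The jar with the white cap stands on it at the start; the coaster stays there and marks that jar's starting place in the row.
- black_coaster: Green coaster, a fixed tile 58 x 56 x 4 mm lying in the tray; origin at the centre of its underside (4 mm above the table), axes parallel to the tray's. The jar with the black cap stands on it at the start; the coaster stays there and marks that jar's starting place in the row.
- tray: Shallow fixed steel tray, 72 mm (x) by 186 mm (y), rim 12 mm high, with three coasters in a row along its y axis, about 59 mm apart. A red bar 18 mm high closes its -y end: that is the red end. Origin at the centre of the underside, on the table; z up. The jars' feet stand 8 mm above the table.
- rack: Fixed wooden rack, 80 mm (x) by 250 mm (y); origin at the centre of its underside, on the table, z up. Jars stand in a row along y on its base, 8 mm above the table. Fixed end wall at the +y end: inner face at y = +115 mm, top 72 mm above the table. Side rods along y at x = -36 and +36 mm (6 mm thick, tops 27 mm up), 66 mm clear between. The stop comes from the -y end.
- stop_grip (a point): Red post of the rack's sliding stop, 28 mm (rack x) by 14 mm (y), top 92 mm above the table; this point is in it, 16 mm below its top. The face that meets the jars (56 mm wide, 65 mm high) lies 26 mm ahead, toward rack +y. It slides along rack y only, 2 N friction, stays where left; starts 175 to 190 mm from the end wall. Three jars in contact take 130 mm; 5 to 9 N closes the row.
- chilli_jar: Big loose chilli jar with a silver lid and a yellow label, 70 mm in diameter, 112 mm tall, a bystander standing on the table to the left of the work; origin at the centre of its underside.
Things that resemble listed ones, but are neither listed nor needed, are in the scene too. Leave any purple or turquoise look-alike of the part that bears gold_jar_mid alone.

How it is judged:
By the outcome, as a careful person would: the job done as asked, in the order asked, and still so for the second after the job is handed in, with the robot touching nothing.
It also fails if it takes over 88 s, if anything falls off the work surface, if the arm or the gripper's body presses on something with over 40 N, if the wrist force passes 120 N, or if a joint passes its speed limit or range.

## Working session

There is one attempt and no reset: what is moved stays moved. The work goes in short steps, Python scripts to look and compute and a tool call to move; the robot and the scene stay as the last step left them, time stands still between calls to the robot, and variables do not carry over. Pictures are saved under pics/ and viewed, at most 14 in all, crops included, and the job is handed in when it is done.

Besides the shell and the picture viewer there is one more tool, called after "Request:" in YAML: its name, and indented under it one key for each argument. apply_moves: Moves the arm, as the interface text tells. Its arguments: {"type":"object","properties":{"increments":{"type":"array","items":{"type":"array"}},"jaw":{"type":"number"},"grip_force":{"type":"number"}},"required":["increments"]}

```bash
mkdir -p pics; cat > h.py <<'E'
import numpy as np, cv2
from bench import monitor, viewer
def cam(n,f=None):
    d=viewer.read_camera(n); 
    if f: cv2.imwrite('pics/'+f,d['pixels'][:,:,::-1])
    return d
def ray(d,u,v,z):
    K=np.array(d['intrinsics']);T=np.array(d['T'])
    r=T[:3,:3]@np.linalg.inv(K)@np.array([u,v,1.]);o=T[:3,3]
    return o+r*(z-o[2])/r[2]
def proj(d,p):
    K=np.array(d['intrinsics']);T=np.array(d['T'])
    q=K@(T[:3,:3].T@(np.array(p)-T[:3,3]));return q[:2]/q[2]
E
python3 - <<'E'
from h import *
for n in('scene','top'):
    d=cam(n,n+'0.png');print(n,np.round(d['T'],3).tolist(),np.round(d['intrinsics'],1).tolist())
o=monitor.get_obs();print(o)
E
```

```text
scene [[0.465, -0.637, 0.615, -0.108], [-0.885, -0.322, 0.336, -0.113], [-0.016, -0.701, -0.713, 0.832], [0.0, 0.0, 0.0, 1.0]] [[377.4, 0.0, 261.1], [0.0, 377.4, 187.3], [0.0, 0.0, 1.0]]
top [[-0.014, -0.997, 0.081, 0.434], [-1.0, 0.014, -0.006, 0.216], [0.005, -0.081, -0.997, 1.193], [0.0, 0.0, 0.0, 1.0]] [[446.1, 0.0, 252.1], [0.0, 446.1, 192.0], [0.0, 0.0, 1.0]]
{'time': 0.1, 'qpos': array([ 1.20252910e+00,  3.07493186e-01,  1.50755815e+00, -5.21649541e-06,
        1.32841789e+00, -7.35125611e-02]), 'joint_vel': array([-0.00266265, -0.00060038, -0.00330347, -0.00012749,  0.00043709,
        0.00146632]), 'tau': array([-2.86779205e-04, -4.58530855e+01, -2.52606153e+01, -1.14918566e-04,
        5.66696894e-03, -1.12277274e-05]), 'tool_pos': array([0.16685772, 0.54963589, 0.25547018]), 'tcp_rot': array([-2.03107153e-04,  1.46843719e-01,  9.89159260e-01, -9.16045175e-04]), 'ft_force': array([-0.19575366, -1.10927649, -0.54427393]), 'ft_torque': array([0.03584488, 0.0480793 , 0.00390623]), 'gripper_force': 0.0, 'finger_gap': 0.08568195731714018}
```

View pics/scene0.png

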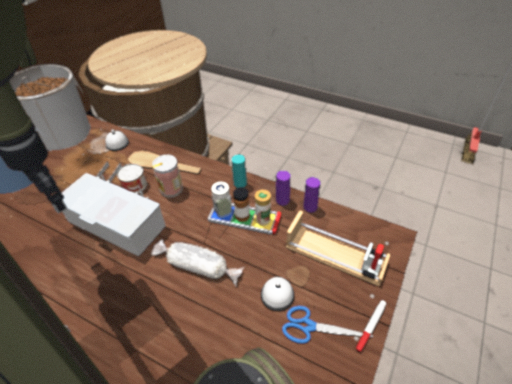

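View pics/top0.png

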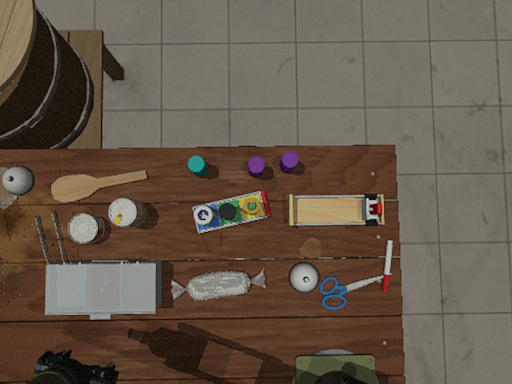

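The top view shows the tray at about (232,211) with its red end at (267,198), and gold, black and white caps at (252,207), (228,212) and (204,215). The rack runs from its end wall at (291,210) to the stop's red post at (376,208). The purple and turquoise look-alikes are along the back edge.

```bash
python3 - <<'E'
from h import *
a=cv2.imread('pics/top0.png')[150:240,180:395];cv2.imwrite('pics/c0.png',cv2.resize(a,None,fx=3.7,fy=3.7,interpolation=cv2.INTER_CUBIC))
a=cv2.imread('pics/scene0.png')[160:290,195:395];cv2.imwrite('pics/c1.png',cv2.resize(a,None,fx=4,fy=4,interpolation=cv2.INTER_CUBIC))
d=cam('top');im=d['pixels'];hsv=cv2.cvtColor(im,cv2.COLOR_RGB2HSV)
def blobs(lo,hi,name,z,box):
    m=cv2.inRange(hsv,lo,hi);k=np.zeros_like(m);x0,x1,y0,y1=box;k[y0:y1,x0:x1]=m[y0:y1,x0:x1]
    n,_,s,c=cv2.connectedComponentsWithStats(k)
    for i in range(1,n):
        if s[i,4]>6:print(name,s[i].tolist(),c[i].round(1),ray(d,*c[i],z)[:2].round(4))
T=(185,275,185,240)
blobs((18,130,120),(32,255,255),'yel',.106,T);blobs((105,120,60),(125,255,255),'blue',.008,T)
blobs((45,100,50),(85,255,255),'green',.008,T);blobs((0,0,0),(180,255,35),'black',.108,T)
blobs((0,0,170),(180,50,255),'white',.106,T);blobs((0,150,90),(6,255,255),'red',.018,T)
blobs((0,150,90),(6,255,255),'post',.092,(355,390,185,230))
E
```

```text
yel [239, 194, 25, 25, 336] [250.8 206.1] [0.4878 0.2121]
blue [198, 205, 22, 25, 140] [211.3 219.4] [0.4587 0.3169]
blue [198, 211, 4, 8, 15] [199.5 214.1] [0.4731 0.3482]
green [218, 200, 24, 25, 182] [231.1 211.9] [0.4779 0.2643]
green [247, 203, 9, 7, 38] [251.1 206. ] [0.4928 0.211 ]
white [194, 206, 18, 18, 149] [202.6 214.9] [0.4679 0.3296]
white [249, 217, 7, 3, 10] [252.  218.2] [0.4582 0.2096]
red [261, 190, 9, 27, 99] [265.  202.3] [0.5016 0.1741]
post [377, 203, 5, 11, 51] [378.9 208.1] [ 0.4788 -0.1045]
```

View pics/c0.png

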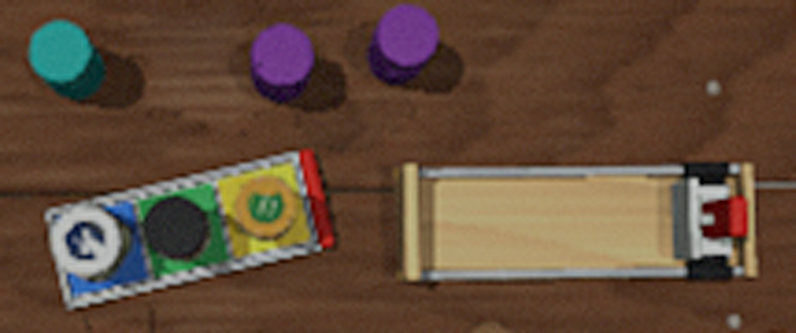

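View pics/c1.png

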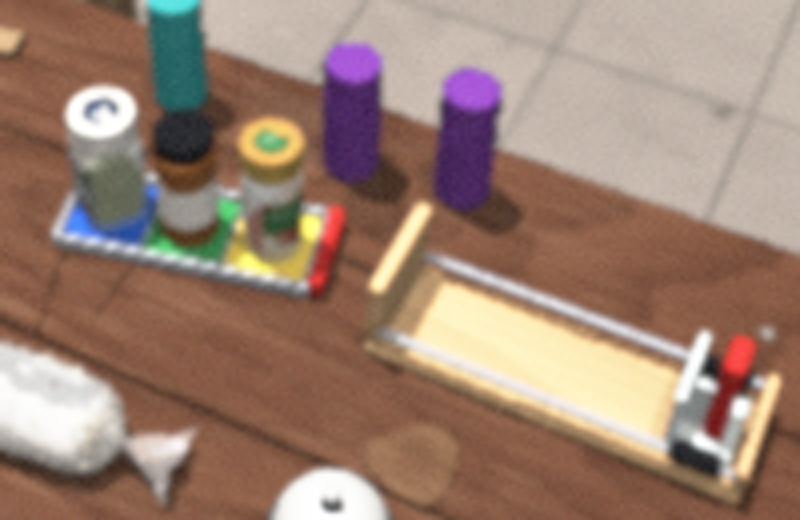

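```bash
python3 - <<'E'
from h import *
d=cam('top');im=d['pixels'];g=cv2.cvtColor(im,cv2.COLOR_RGB2GRAY).astype(float);hsv=cv2.cvtColor(im,cv2.COLOR_RGB2HSV)
c=lambda x,y:(x/3.7+180-.36,y/3.7+150-.36)
for n,p,z in[('gold',(266,205),.114),('black',(177,228),.108),('white',(88,241),.106),('post',(742,215),.092)]:
    print(n,ray(d,*c(*p),z).round(4)[:2])
# rods: least saturated peak
for r0,r1,nm in((192,201,'rodA'),(219,229,'rodB')):
    P=[]
    for u in range(302,360):
        w=np.clip(255-hsv[r0:r1,u,1].astype(float)-120,0,None);P.append(ray(d,u,(w*np.arange(r0,r1)).sum()/w.sum(),.024)[:2])
    P=np.array(P);f=np.polyfit(P[:,1],P[:,0],1);print(nm,f.round(4),np.std(P[:,0]-np.polyval(f,P[:,1])).round(4),'x at y=0:',f[1])
for x in(402,418,432): print('wall px',x,[ray(d,*c(x,222),z)[:2].round(4) for z in(.072,.008)])
print('tray',[ray(d,*c(*p),.012)[:2].round(4) for p in((47,212),(300,152),(68,307),(330,245))])
print(g[210,284:300].round(),g[210,358:386].round())
# scene view: cap centres
s=cam('scene')
c2=lambda x,y:(x/4+195-.37,y/4+160-.37)
for n,p,z in[('gold',(272,135),.114),('black',(184,132),.108),('white',(102,107),.106),('post',(738,352),.092)]:
    print('scene',n,ray(s,*c2(*p),z).round(4)[:2])
print('wall top mid scene',ray(s,*c2(403,248),.072).round(4))
E
```

```text
gold [0.4898 0.2103]
black [0.4758 0.269 ]
white [0.4682 0.3277]
post [ 0.4798 -0.1078]
rodA [0.0063 0.514 ] 0.0002 x at y=0: 0.513997806523117
rodB [0.0019 0.4456] 0.0002 x at y=0: 0.44555262279616736
wall px 402 [array([0.4791, 0.1178]), array([0.4817, 0.1123])]
wall px 418 [array([0.479, 0.107]), array([0.4815, 0.1008])]
wall px 432 [array([0.4788, 0.0975]), array([0.4814, 0.0907])]
tray [array([0.4923, 0.3665]), array([0.5328, 0.1848]), array([0.4244, 0.3518]), array([0.4658, 0.1645])]
[ 54.  56.  56.  60.  54. 130. 172. 169. 155. 102.  94.  95.  89. 124.
 158. 155.] [131. 132. 138. 121.  77.  81.  81.  77. 134. 186. 168. 112. 129. 121.
 103.  33.  37.  34.  30.  61.  87.  92.  80.  62. 138. 153.  61.  57.]
scene gold [0.4936 0.2117]
scene black [0.4747 0.2678]
scene white [0.4715 0.3302]
scene post [ 0.4795 -0.1058]
wall top mid scene [0.4776 0.1083 0.072 ]
```

Request:
apply_moves:
  increments:
    - [[0,0,0],[0,0,1]]
    - [[0,0,0],[0,0,1]]
    - [[0,0,0],[0,0,1]]
    - [[0,0,0],[0,0,1]]
    - [[0,0,0],[0,0,1]]
  jaw: -1
  grip_force: 30

```text
time: 0.67
tool_pos: [0.167, 0.5501, 0.2561]
tcp_rot: [0.0, 0.389, 0.921, -0.0]
ft_force: [-0.1, 1.0, 0.3]
finger_gap: 0.0857
gripper_force: 0.0
```

Request:
apply_moves:
  increments:
    - [[0,0,0],[0,0,1]]
    - [[0,0,0],[0,0,1]]
    - [[0,0,0],[0,0,1]]
    - [[0,0,0],[0,0,1]]
    - [[0,0,0],[0,0,1]]

```text
time: 1.08
tool_pos: [0.1671, 0.5501, 0.2561]
tcp_rot: [0.0, 0.605, 0.796, -0.0]
ft_force: [0.1, -0.5, 0.4]
finger_gap: 0.0851
gripper_force: 0.0
```

Request:
apply_moves:
  increments:
    - [[0,0,0],[0,0,0.56]]
    - [[0,0,0],[0,0,0]]

```text
time: 1.25
tool_pos: [0.1671, 0.5501, 0.2562]
tcp_rot: [0.0, 0.626, 0.78, -0.0]
ft_force: [0.8, 1.0, -0.0]
finger_gap: 0.0855
gripper_force: 0.0
```

Request:
apply_moves:
  increments:
    - [[-0.956,0.578,0],[0,0,0]]
    - [[-0.956,0.578,0],[0,0,0]]
    - [[-0.956,0.578,0],[0,0,0]]
    - [[-0.956,0.578,0],[0,0,0]]
    - [[-0.956,0.578,0],[0,0,0]]

```text
time: 1.67
tool_pos: [0.2837, 0.428, 0.2563]
tcp_rot: [0.0, 0.624, 0.781, 0.0]
ft_force: [0.1, 0.7, 0.6]
finger_gap: 0.0855
gripper_force: 0.0
```

Request:
apply_moves:
  increments:
    - [[-0.956,0.578,0],[0,0,0]]
    - [[-0.956,0.578,0],[0,0,0]]
    - [[-0.956,0.578,0],[0,0,0]]
    - [[-0.956,0.578,0],[0,0,0]]
    - [[-0.956,0.578,0],[0,0,0]]

```text
time: 2.08
tool_pos: [0.3998, 0.3068, 0.2564]
tcp_rot: [0.0, 0.624, 0.781, 0.0]
ft_force: [0.3, 0.7, 0.2]
finger_gap: 0.0856
gripper_force: 0.0
```

Request:
apply_moves:
  increments:
    - [[-0.956,0.578,0],[0,0,0]]
    - [[-0.956,0.578,0],[0,0,0]]
    - [[-0.956,0.578,0],[0,0,0]]
    - [[-0.956,0.578,0],[0,0,0]]
    - [[0,0,0],[0,0,0]]

```text
time: 2.5
tool_pos: [0.4961, 0.2074, 0.2564]
tcp_rot: [0.002, 0.626, 0.78, 0.0]
ft_force: [-1.2, 0.8, 0.3]
finger_gap: 0.0856
gripper_force: 0.0
```

Request:
apply_moves:
  increments:
    - [[0,0,0.8],[0,0,0]]
    - [[0,0,0.8],[0,0,0]]
    - [[0,0,0],[0,0,0]]

```text
time: 2.75
tool_pos: [0.4887, 0.2101, 0.2043]
tcp_rot: [-0.002, 0.625, 0.781, -0.004]
ft_force: [-0.3, -1.0, -0.2]
finger_gap: 0.0854
gripper_force: 0.0
```

Request:
apply_moves:
  increments:
    - [[0,0,0.9],[0,0,0]]
    - [[0,0,0.9],[0,0,0]]
    - [[0,0,0.9],[0,0,0]]
    - [[0,0,0.8],[0,0,0]]
    - [[0,0,0.6],[0,0,0]]

```text
time: 3.17
tool_pos: [0.491, 0.2116, 0.0844]
tcp_rot: [-0.0, 0.625, 0.781, -0.001]
ft_force: [-0.9, -0.2, 0.1]
finger_gap: 0.0857
gripper_force: 0.0
```

Request:
apply_moves:
  increments:
    - [[0,0,0],[0,0,0]]
    - [[0,0,0],[0,0,0]]
    - [[0,0,0],[0,0,0]]
    - [[0,0,0],[0,0,0]]
    - [[0,0,0],[0,0,0]]
  jaw: 1

```text
time: 3.58
tool_pos: [0.4926, 0.2118, 0.0868]
tcp_rot: [0.001, 0.625, 0.781, 0.001]
ft_force: [-0.6, -0.8, -0.2]
finger_gap: 0.0405
gripper_force: 30.2
```

Request:
apply_moves:
  increments:
    - [[0,0,0],[0,0,0]]
    - [[0,0,0],[0,0,0]]
    - [[0,0,0],[0,0,0]]

```text
time: 3.83
tool_pos: [0.4926, 0.2117, 0.0867]
tcp_rot: [0.001, 0.625, 0.78, 0.001]
ft_force: [-0.9, 0.9, 7.3]
finger_gap: 0.0404
gripper_force: 30.4
```

Request:
apply_moves:
  increments:
    - [[0,0,-0.5],[0,0,0]]
    - [[0,0,-0.7],[0,0,0]]
    - [[0,0,-0.8],[0,0,0]]
    - [[0,0,-0.8],[0,0,0]]
    - [[0,0,-0.6],[0,0,0]]

```text
time: 4.25
tool_pos: [0.4919, 0.2114, 0.1893]
tcp_rot: [0.0, 0.625, 0.78, 0.001]
ft_force: [0.7, 0.8, -1.6]
finger_gap: 0.0403
gripper_force: 30.7
```

Request:
apply_moves:
  increments:
    - [[0,0,0],[0,0,0.8]]
    - [[0,0,0],[0,0,0.8]]
    - [[0,0,0],[0,0,0.58]]
    - [[0,0,0],[0,0,0]]

```text
time: 4.58
tool_pos: [0.4914, 0.2112, 0.1876]
tcp_rot: [0.0, 0.707, 0.707, 0.0]
ft_force: [0.1, -0.5, -0.7]
finger_gap: 0.0406
gripper_force: 30.7
```

Request:
apply_moves:
  increments:
    - [[-0.6,-0.07,0],[0,0,0]]
    - [[-1,-0.08,0],[0,0,0]]
    - [[-1,-0.08,0],[0,0,0]]
    - [[-1,-0.07,0],[0,0,0]]
    - [[-0.67,-0.07,0],[0,0,0]]

```text
time: 5.0
tool_pos: [0.48, 0.0811, 0.1872]
tcp_rot: [0.0, 0.706, 0.708, -0.001]
ft_force: [-0.2, 0.3, -0.9]
finger_gap: 0.0405
gripper_force: 30.7
```

Request:
apply_moves:
  increments:
    - [[0,0,0],[0,0,0]]
    - [[0,0,0],[0,0,0]]
    - [[0,0,0],[0,0,0]]

```text
time: 5.25
tool_pos: [0.4809, 0.0835, 0.1874]
tcp_rot: [-0.0, 0.706, 0.708, 0.0]
ft_force: [1.2, -0.7, -0.8]
finger_gap: 0.0402
gripper_force: 30.7
```

```bash
python3 - <<'E'
from h import *
d=cam('scene');a=d['pixels'][150:290,215:400,::-1];cv2.imwrite('pics/c2.png',cv2.resize(a,None,fx=4,fy=4,interpolation=cv2.INTER_CUBIC))
E
```

```text
(no output)
```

View pics/c2.png

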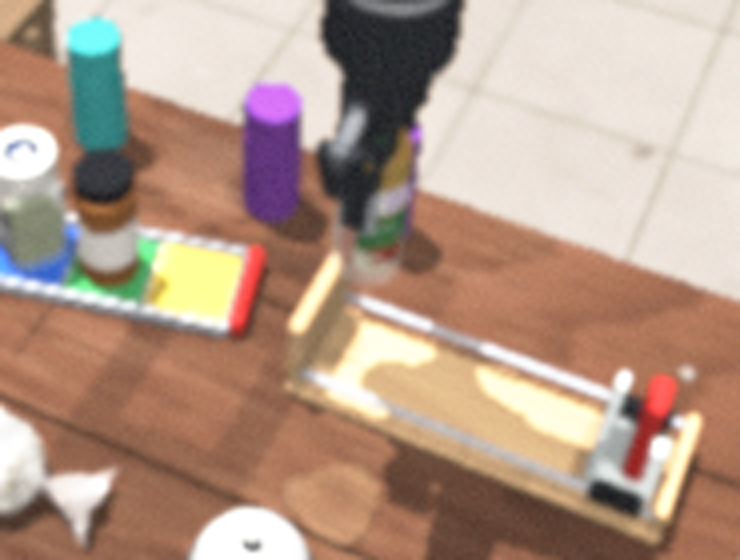

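The gold jar is held upright (crop ≈ (375,240)) above the wall end of the rack. The yellow coaster is now empty. I'll check its projected foot position before lowering it.

```bash
python3 - <<'E'
from h import *
d=cam('scene')
f=lambda p:((proj(d,p)-[215,150]+.37)*4).round()
for dy in(-.0205,0,.0205): print(f((.4809,.0835+dy,.108)),f((.4809-.0205*(dy==0),.0835+dy,.128)))
for y in(.107,.117): print('wall',[f((.48+s,y,.072)) for s in(-.04,.04)])
E
```

```text
[395. 273.] [398. 252.]
[364. 262.] [353. 263.]
[334. 250.] [336. 229.]
wall [array([301., 330.]), array([351., 244.])]
wall [array([286., 324.]), array([337., 239.])]
```

Request:
apply_moves:
  increments:
    - [[0.07,0,0.7],[0,0,0]]
    - [[0,0,0.9],[0,0,0]]
    - [[0,0,0.9],[0,0,0]]
    - [[0,0,0.5],[0,0,0]]
    - [[0,0,0.2],[0,0,0]]

```text
time: 5.77
tool_pos: [0.4791, 0.0862, 0.0889]
tcp_rot: [-0.002, 0.706, 0.709, -0.002]
ft_force: [-0.1, 0.0, 0.0]
finger_gap: 0.0404
gripper_force: 30.6
```

Request:
apply_moves:
  increments:
    - [[0,0,0.05],[0,0,0]]
    - [[0,0,0.05],[0,0,0]]
    - [[0,0,0],[0,0,0]]

```text
time: 6.02
tool_pos: [0.4817, 0.0858, 0.089]
tcp_rot: [0.001, 0.706, 0.708, 0.001]
ft_force: [0.1, -0.7, -0.6]
finger_gap: 0.0406
gripper_force: 30.6
```

Request:
apply_moves:
  increments:
    - [[0,0,0.04],[0,0,0]]
    - [[0,0,0.02],[0,0,0]]
    - [[0,0,0],[0,0,0]]

```text
time: 6.27
tool_pos: [0.4812, 0.0853, 0.0871]
tcp_rot: [0.0, 0.706, 0.708, 0.001]
ft_force: [0.7, -0.9, -1.6]
finger_gap: 0.0401
gripper_force: 30.6
```

Request:
apply_moves:
  increments:
    - [[0,0,0],[0,0,0]]
    - [[0,0,0],[0,0,0]]
    - [[0,0,0],[0,0,0]]
    - [[0,0,0],[0,0,0]]
    - [[0,0,0],[0,0,0]]
  jaw: -1

```text
time: 6.68
tool_pos: [0.4809, 0.0853, 0.0866]
tcp_rot: [0.0, 0.706, 0.708, 0.0]
ft_force: [0.2, -0.2, 0.2]
finger_gap: 0.0855
gripper_force: 0.0
```

Request:
apply_moves:
  increments:
    - [[0,0,-0.4],[0,0,0]]
    - [[0,0,-0.8],[0,0,0]]
    - [[0,0,-1],[0,0,0]]
    - [[0,0,-1],[0,0,0]]
    - [[0,0,-1],[0,0,0]]

```text
time: 7.1
tool_pos: [0.4803, 0.0853, 0.2136]
tcp_rot: [-0.0, 0.706, 0.708, -0.0]
ft_force: [0.6, -0.5, -0.4]
finger_gap: 0.0852
gripper_force: 0.0
```

Request:
apply_moves:
  increments:
    - [[0.5,-0.02,0],[0,0,0]]
    - [[0.9,-0.03,0],[0,0,0]]
    - [[1,-0.03,0],[0,0,0]]
    - [[1,-0.03,0],[0,0,0]]
    - [[1,-0.03,0],[0,0,0]]

```text
time: 7.52
tool_pos: [0.4761, 0.2183, 0.2127]
tcp_rot: [0.0, 0.707, 0.708, 0.0]
ft_force: [0.4, 0.4, -0.7]
finger_gap: 0.0858
gripper_force: 0.0
```

Request:
apply_moves:
  increments:
    - [[1,-0.02,0],[0,0,0]]
    - [[0.66,0,0],[0,0,0]]
    - [[0,0,0],[0,0,-0.8]]
    - [[0,0,0],[0,0,-0.8]]
    - [[0,0,0],[0,0,-0.58]]

```text
time: 7.93
tool_pos: [0.4752, 0.2677, 0.2122]
tcp_rot: [-0.0, 0.623, 0.782, -0.0]
ft_force: [0.0, -0.2, 0.5]
finger_gap: 0.0855
gripper_force: 0.0
```

Request:
apply_moves:
  increments:
    - [[0,0,0],[0,0,0]]
    - [[0,0,0],[0,0,0]]
    - [[0,0,0],[0,0,0]]

```text
time: 8.18
tool_pos: [0.4755, 0.2669, 0.2124]
tcp_rot: [-0.0, 0.626, 0.78, -0.0]
ft_force: [-1.2, 0.1, 0.1]
finger_gap: 0.0852
gripper_force: 0.0
```

```bash
python3 - <<'E'
from h import *
d=cam('top');s=cam('scene')
a=d['pixels'][150:240,180:395,::-1];b=s['pixels'][150:280,195:395,::-1]
cv2.imwrite('pics/c3.png',np.vstack([cv2.resize(a,(640,268),interpolation=2),cv2.resize(b,(640,416)[0:2],interpolation=2)])[:600])
E
```

```text
(no output)
```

View pics/c3.png

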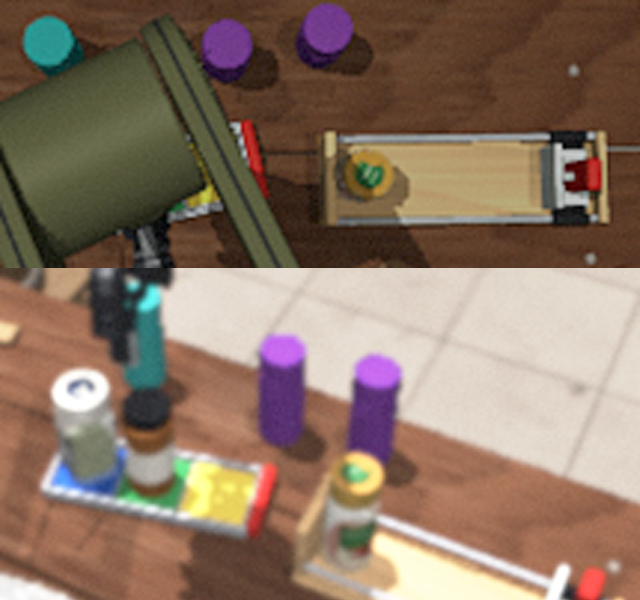

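The gold jar stands upright by the rack's end wall (top-view crop (367,173)). The black and white jars are undisturbed.

Request:
apply_moves:
  increments:
    - [[0,0,0.8],[0,0,0]]
    - [[0,0,1],[0,0,0]]
    - [[0,0,1],[0,0,0]]
    - [[0,0,0.9],[0,0,0]]
    - [[0,0,0.52],[0,0,0]]

```text
time: 8.7
tool_pos: [0.4742, 0.2662, 0.0833]
tcp_rot: [-0.001, 0.626, 0.78, -0.002]
ft_force: [-0.9, 0.9, 0.7]
finger_gap: 0.0857
gripper_force: 0.0
```

Request:
apply_moves:
  increments:
    - [[0,0,0],[0,0,0]]
    - [[0,0,0],[0,0,0]]
    - [[0,0,0],[0,0,0]]
    - [[0,0,0],[0,0,0]]
    - [[0,0,0],[0,0,0]]
  jaw: 1

```text
time: 9.12
tool_pos: [0.4768, 0.2676, 0.0875]
tcp_rot: [0.001, 0.625, 0.78, 0.002]
ft_force: [0.6, 0.2, 2.3]
finger_gap: 0.0418
gripper_force: 30.8
```

Request:
apply_moves:
  increments:
    - [[0,0,0],[0,0,0]]
    - [[0,0,0],[0,0,0]]
    - [[0,0,0],[0,0,0]]

```text
time: 9.37
tool_pos: [0.4769, 0.2677, 0.0875]
tcp_rot: [0.001, 0.625, 0.78, 0.002]
ft_force: [-0.1, 0.3, 6.9]
finger_gap: 0.042
gripper_force: 31.2
```

```bash
python3 - <<'E'
from h import *
d=cam('top');print(ray(d,367/2.977+180-.33,173/2.977+150-.33,.114))
h=cv2.cvtColor(d['pixels'],cv2.COLOR_RGB2HSV)[190:228,292:330]
m=cv2.inRange(h,(40,80,40),(85,255,255));v,u=np.nonzero(m);print(len(u),ray(d,u.mean()+292,v.mean()+190,.114))
E
```

```text
[0.48143354 0.08590513 0.114     ]
48 [0.47967568 0.08455978 0.114     ]
```

Request:
apply_moves:
  increments:
    - [[0,0,-0.5],[0,0,0]]
    - [[0,0,-0.9],[0,0,0]]
    - [[0,0,-1],[0,0,0]]
    - [[0,0,-1],[0,0,0]]
    - [[0,0,-0.7],[0,0,0]]

```text
time: 9.83
tool_pos: [0.4761, 0.2673, 0.2116]
tcp_rot: [0.001, 0.625, 0.78, 0.001]
ft_force: [0.5, 1.3, 0.1]
finger_gap: 0.0419
gripper_force: 30.8
```

Request:
apply_moves:
  increments:
    - [[0,0,-0.2],[0,0,0.8]]
    - [[0,0,0],[0,0,0.8]]
    - [[0,0,0],[0,0,0.58]]
    - [[0,0,0],[0,0,0]]

```text
time: 10.17
tool_pos: [0.4753, 0.267, 0.2154]
tcp_rot: [0.0, 0.707, 0.707, 0.0]
ft_force: [0.6, -0.0, -1.2]
finger_gap: 0.042
gripper_force: 30.8
```

Request:
apply_moves:
  increments:
    - [[-0.5,0.02,0],[0,0,0]]
    - [[-0.9,0.02,0],[0,0,0]]
    - [[-1,0.02,0],[0,0,0]]
    - [[-1,0.02,0],[0,0,0]]
    - [[-1,0.02,0],[0,0,0]]

```text
time: 10.58
tool_pos: [0.4783, 0.134, 0.2147]
tcp_rot: [-0.0, 0.705, 0.709, -0.0]
ft_force: [0.2, -0.6, -0.6]
finger_gap: 0.0424
gripper_force: 30.8
```

Request:
apply_moves:
  increments:
    - [[-1,0,0],[0,0,0]]
    - [[-1,0,0],[0,0,0]]
    - [[-0.8,0,0],[0,0,0]]
    - [[-0.46,0,0],[0,0,0]]
    - [[0,0,0],[0,0,0]]

```text
time: 11.0
tool_pos: [0.4786, 0.0347, 0.2148]
tcp_rot: [0.0, 0.707, 0.707, -0.001]
ft_force: [0.8, -0.2, -0.7]
finger_gap: 0.0419
gripper_force: 30.8
```

Request:
apply_moves:
  increments:
    - [[0,0,0],[0,0,0]]
    - [[0,0,0],[0,0,0]]

```text
time: 11.17
tool_pos: [0.4789, 0.0378, 0.2148]
tcp_rot: [-0.0, 0.706, 0.708, 0.0]
ft_force: [-0.7, -0.6, -1.5]
finger_gap: 0.0419
gripper_force: 30.8
```

```bash
python3 - <<'E'
from h import *
d=cam('scene');a=d['pixels'][150:290,215:400,::-1];cv2.imwrite('pics/c4.png',cv2.resize(a,None,fx=4,fy=4,interpolation=cv2.INTER_CUBIC))
o=monitor.get_obs();p=o['tool_pos'];print(p)
f=lambda p:((proj(d,p)-[215,150]+.37)*4).round()
z=p[2]-.0875+.008
for dy in(-.0215,0,.0215): print(f((p[0],p[1]+dy,z)))
E
```

```text
[0.47892532 0.03808292 0.21484472]
[470. 273.]
[436. 261.]
[403. 248.]
```

View pics/c4.png

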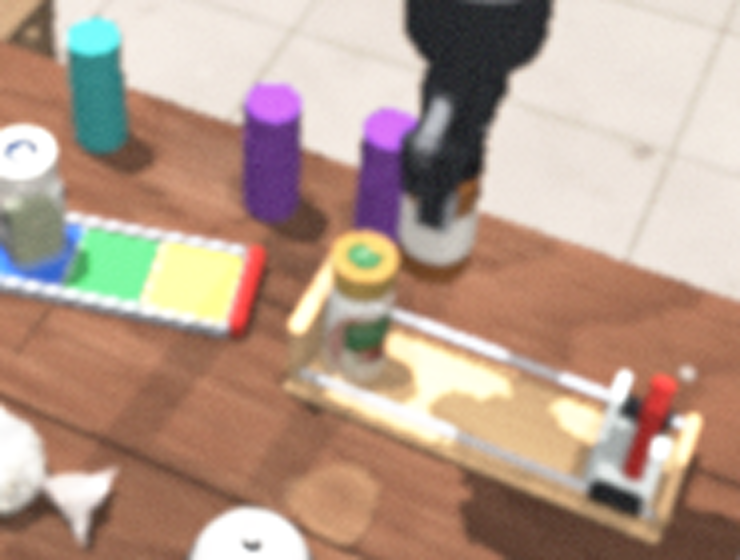

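The black jar is held upright at crop (436,235), and its foot span of 400–470 matches the prediction. The gold jar is unmoved, so I'll lower the black one.

Request:
apply_moves:
  increments:
    - [[-0.03,0.04,0.7],[0,0,0]]
    - [[0,0,1],[0,0,0]]
    - [[0,0,1],[0,0,0]]
    - [[0,0,0.9],[0,0,0]]
    - [[0,0,0.45],[0,0,0]]

```text
time: 11.63
tool_pos: [0.4783, 0.0377, 0.0907]
tcp_rot: [-0.002, 0.706, 0.709, -0.001]
ft_force: [-0.4, -0.1, -0.8]
finger_gap: 0.042
gripper_force: 30.8
```

Request:
apply_moves:
  increments:
    - [[0,0,0.06],[0,0,0]]
    - [[0,0,0.06],[0,0,0]]
    - [[0,0,0.03],[0,0,0]]
    - [[0,0,0],[0,0,0]]

```text
time: 11.97
tool_pos: [0.4813, 0.0368, 0.0899]
tcp_rot: [0.001, 0.706, 0.708, 0.001]
ft_force: [-0.6, -0.8, -1.9]
finger_gap: 0.0419
gripper_force: 30.8
```

Request:
apply_moves:
  increments:
    - [[0,0,0.04],[0,0,0]]
    - [[0,0,0.03],[0,0,0]]
    - [[0,0,0],[0,0,0]]

```text
time: 12.22
tool_pos: [0.4809, 0.0364, 0.0875]
tcp_rot: [0.001, 0.706, 0.708, 0.001]
ft_force: [0.5, 1.0, 0.7]
finger_gap: 0.0424
gripper_force: 31.0
```

Request:
apply_moves:
  increments:
    - [[0,0,0],[0,0,0]]
    - [[0,0,0],[0,0,0]]
    - [[0,0,0],[0,0,0]]
    - [[0,0,0],[0,0,0]]
    - [[0,0,0],[0,0,0]]
  jaw: -1

```text
time: 12.63
tool_pos: [0.4803, 0.0364, 0.0868]
tcp_rot: [0.0, 0.706, 0.708, 0.0]
ft_force: [0.9, 0.2, 0.3]
finger_gap: 0.0853
gripper_force: 0.0
```

Request:
apply_moves:
  increments:
    - [[0,0,-0.4],[0,0,0]]
    - [[0,0,-0.8],[0,0,0]]
    - [[0,0,-1],[0,0,0]]
    - [[0,0,-1],[0,0,0]]
    - [[0,0,-1],[0,0,0]]

```text
time: 13.05
tool_pos: [0.4797, 0.0364, 0.2138]
tcp_rot: [-0.0, 0.706, 0.708, -0.0]
ft_force: [0.3, -0.2, -0.8]
finger_gap: 0.0854
gripper_force: 0.0
```

Request:
apply_moves:
  increments:
    - [[0.5,-0.03,0],[0,0,0]]
    - [[0.9,-0.03,0],[0,0,0]]
    - [[1,-0.04,0],[0,0,0]]
    - [[1,-0.04,0],[0,0,0]]
    - [[1,-0.04,0],[0,0,0]]

```text
time: 13.47
tool_pos: [0.4743, 0.1694, 0.213]
tcp_rot: [0.0, 0.707, 0.708, 0.0]
ft_force: [0.1, -0.0, -0.2]
finger_gap: 0.0855
gripper_force: 0.0
```

Request:
apply_moves:
  increments:
    - [[1,-0.04,0],[0,0,0]]
    - [[1,-0.04,0],[0,0,0]]
    - [[1,-0.04,0],[0,0,0]]
    - [[1,-0.03,0],[0,0,0]]
    - [[0.9,-0.03,0],[0,0,0]]

```text
time: 13.88
tool_pos: [0.4684, 0.3172, 0.2126]
tcp_rot: [-0.0, 0.706, 0.708, -0.0]
ft_force: [0.2, -0.5, -0.2]
finger_gap: 0.0857
gripper_force: 0.0
```

Request:
apply_moves:
  increments:
    - [[0.44,0,0],[0,0,0]]
    - [[0,0,0],[0,0,-0.8]]
    - [[0,0,0],[0,0,-0.8]]
    - [[0,0,0],[0,0,-0.58]]
    - [[0,0,0],[0,0,0]]

```text
time: 14.3
tool_pos: [0.4687, 0.3282, 0.2125]
tcp_rot: [0.0, 0.625, 0.781, -0.001]
ft_force: [-0.1, 0.2, -0.0]
finger_gap: 0.0854
gripper_force: 0.0
```

Request:
apply_moves:
  increments:
    - [[0,0,0],[0,0,0]]
    - [[0,0,0],[0,0,0]]

```text
time: 14.47
tool_pos: [0.4689, 0.3281, 0.2127]
tcp_rot: [0.0, 0.626, 0.78, -0.0]
ft_force: [0.4, 0.8, 0.4]
finger_gap: 0.0854
gripper_force: 0.0
```

```bash
python3 - <<'E'
from h import *
d=cam('top');s=cam('scene')
a=d['pixels'][150:240,180:395,::-1];b=s['pixels'][150:280,195:395,::-1]
cv2.imwrite('pics/c5.png',np.vstack([cv2.resize(a,(640,268),interpolation=2),cv2.resize(b,(640,416)[0:2],interpolation=2)])[:600])
E
```

```text
(no output)
```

View pics/c5.png

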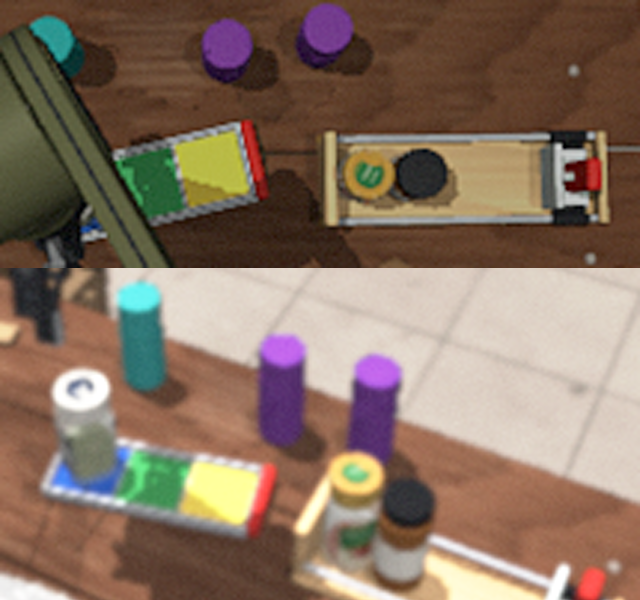

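The gold and black jars stand side by side in the rack, with caps at crop (367,173) and (420,174). The white jar is undisturbed below the gripper.

Request:
apply_moves:
  increments:
    - [[0,0,0.8],[0,0,0]]
    - [[0,0,1],[0,0,0]]
    - [[0,0,1],[0,0,0]]
    - [[0,0,0.9],[0,0,0]]
    - [[0,0,0.52],[0,0,0]]

```text
time: 14.98
tool_pos: [0.4675, 0.3275, 0.0835]
tcp_rot: [-0.001, 0.626, 0.78, -0.002]
ft_force: [-0.4, -0.0, -0.5]
finger_gap: 0.0854
gripper_force: 0.0
```

Request:
apply_moves:
  increments:
    - [[0,0,0],[0,0,0]]
    - [[0,0,0],[0,0,0]]
    - [[0,0,0],[0,0,0]]
    - [[0,0,0],[0,0,0]]
    - [[0,0,0],[0,0,0]]
  jaw: 1

```text
time: 15.4
tool_pos: [0.4698, 0.3291, 0.0877]
tcp_rot: [0.001, 0.625, 0.78, 0.001]
ft_force: [0.2, 0.8, -1.4]
finger_gap: 0.0516
gripper_force: 31.5
```

Request:
apply_moves:
  increments:
    - [[0,0,0],[0,0,0]]
    - [[0,0,0],[0,0,0]]
    - [[0,0,0],[0,0,0]]

```text
time: 15.65
tool_pos: [0.4696, 0.329, 0.0873]
tcp_rot: [0.0, 0.625, 0.78, 0.001]
ft_force: [-1.2, -1.0, 5.8]
finger_gap: 0.052
gripper_force: 32.0
```

```bash
python3 - <<'E'
from h import *
d=cam('top');print(ray(d,420/2.977+180-.33,174/2.977+150-.33,.108))
E
```

```text
[0.48026169 0.04182683 0.108     ]
```

The opening reads 52 mm on a 46 mm jar, so I'm looking before lifting.

```bash
python3 - <<'E'
from h import *
s=cam('scene');b=s['pixels'][140:260,185:335,::-1]
cv2.imwrite('pics/c6.png',cv2.resize(b,None,fx=5,fy=5,interpolation=2))
E
```

```text
(no output)
```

View pics/c6.png

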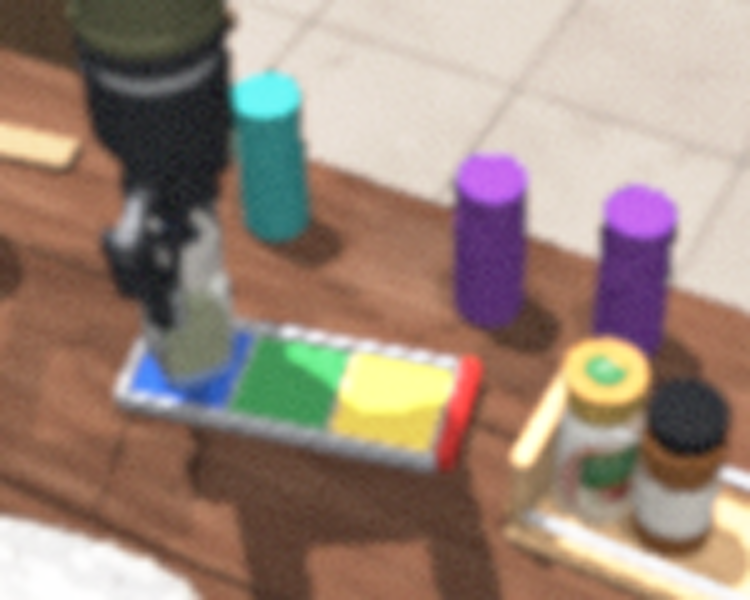

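The jar is upright, but the near finger (155,310) sits at the jar's left edge (jar ≈ 150–230), so the grip may be off centre along the row. I'm measuring that now.

```bash
python3 - <<'E'
from h import *
s=cam('scene')
f=lambda p:((proj(s,p)-[185,140]+.4)*5).round().tolist()
c=np.array([.4696,.329]);r=np.array([.2168,-.9766]);a=np.array([.9766,.2168])
for k in(-.023,0,.023):print(k,'foot',f((*(c+k*r),.008)),'z40',f((*(c+k*r),.04)))
print('near face foot',f((*(c-.023*a),.008)),'finger tip near',f((*(c-.026*a),.066)))
g=cv2.cvtColor(s['pixels'],cv2.COLOR_RGB2HSV)
for v in (205,208,211,214,217): print(v,s['pixels'][v,208:240].tolist()[::2])
E
```

```text
-0.023 foot [156.0, 348.0] z40 [150.0, 311.0]
0 foot [193.0, 356.0] z40 [189.0, 319.0]
0.023 foot [231.0, 363.0] z40 [227.0, 326.0]
near face foot [180.0, 385.0] finger tip near [169.0, 321.0]
205 [[136, 91, 68], [142, 99, 76], [138, 102, 83], [117, 110, 107], [79, 80, 80], [65, 70, 63], [100, 100, 98], [121, 125, 111], [124, 128, 107], [125, 128, 108], [119, 122, 102], [125, 129, 118], [138, 140, 150], [140, 142, 154], [159, 156, 158], [155, 150, 152]]
208 [[137, 93, 72], [141, 101, 80], [173, 157, 154], [140, 140, 144], [121, 124, 121], [114, 116, 106], [120, 126, 104], [119, 125, 103], [118, 122, 103], [119, 122, 102], [119, 123, 103], [110, 117, 115], [78, 102, 166], [83, 111, 177], [105, 147, 130], [76, 144, 93]]
211 [[134, 92, 71], [158, 132, 125], [185, 184, 199], [104, 130, 206], [97, 107, 133], [106, 105, 96], [121, 126, 105], [120, 122, 103], [122, 127, 103], [120, 125, 101], [120, 125, 109], [111, 123, 136], [74, 103, 167], [102, 132, 151], [83, 149, 98], [63, 146, 84]]
214 [[162, 125, 112], [209, 203, 206], [130, 154, 226], [80, 143, 250], [81, 126, 229], [94, 106, 126], [117, 123, 117], [118, 125, 116], [115, 126, 132], [106, 122, 144], [92, 113, 153], [77, 109, 178], [89, 119, 168], [88, 146, 112], [65, 146, 85], [67, 149, 89]]
217 [[203, 184, 179], [191, 195, 214], [116, 152, 240], [97, 149, 249], [83, 142, 248], [69, 110, 206], [81, 108, 167], [74, 101, 151], [64, 90, 147], [51, 86, 160], [49, 92, 185], [73, 103, 178], [113, 149, 140], [67, 146, 86], [68, 150, 88], [63, 146, 83]]
```

Request:
apply_moves:
  increments:
    - [[0,0,-0.2],[0,0,0]]
    - [[0,0,-0.3],[0,0,0]]
    - [[0,0,-0.3],[0,0,0]]
    - [[0,0,0],[0,0,0]]

```text
time: 16.13
tool_pos: [0.47, 0.3292, 0.1123]
tcp_rot: [0.001, 0.625, 0.78, 0.002]
ft_force: [0.4, 0.0, -1.1]
finger_gap: 0.0517
gripper_force: 31.8
```

Request:
apply_moves:
  increments:
    - [[0,0,-0.5],[0,0,0]]
    - [[0,0,-0.9],[0,0,0]]
    - [[0,0,-1],[0,0,0]]
    - [[0,0,-0.8],[0,0,0]]
    - [[0,0,-0.3],[0,0,0.8]]

```text
time: 16.55
tool_pos: [0.4706, 0.3296, 0.2194]
tcp_rot: [0.001, 0.656, 0.755, 0.003]
ft_force: [-0.1, -0.0, 0.1]
finger_gap: 0.0523
gripper_force: 32.0
```

Request:
apply_moves:
  increments:
    - [[0,0,0],[0,0,0.8]]
    - [[0,0,0],[0,0,0.58]]
    - [[0,0,0],[0,0,0]]
    - [[-0.5,0.03,0],[0,0,0]]
    - [[-0.9,0.03,0],[0,0,0]]

```text
time: 16.97
tool_pos: [0.471, 0.2877, 0.215]
tcp_rot: [-0.0, 0.705, 0.709, 0.001]
ft_force: [-0.3, -1.0, -0.3]
finger_gap: 0.052
gripper_force: 32.0
```

Request:
apply_moves:
  increments:
    - [[-1,0.03,0],[0,0,0]]
    - [[-1,0.03,0],[0,0,0]]
    - [[-1,0.03,0],[0,0,0]]
    - [[-1,0.03,0],[0,0,0]]
    - [[-1,0.03,0],[0,0,0]]

```text
time: 17.38
tool_pos: [0.4748, 0.1344, 0.2149]
tcp_rot: [-0.0, 0.706, 0.709, -0.001]
ft_force: [-0.0, 0.2, -1.8]
finger_gap: 0.0519
gripper_force: 32.0
```

Request:
apply_moves:
  increments:
    - [[-1,0.03,0],[0,0,0]]
    - [[-1,0.03,0],[0,0,0]]
    - [[-1,0.03,0],[0,0,0]]
    - [[-1,0.03,0],[0,0,0]]
    - [[-0.7,0,0],[0,0,0]]

```text
time: 17.8
tool_pos: [0.4787, -0.0074, 0.215]
tcp_rot: [0.0, 0.706, 0.708, -0.001]
ft_force: [-0.0, -0.6, -1.1]
finger_gap: 0.0518
gripper_force: 32.0
```

Request:
apply_moves:
  increments:
    - [[-0.4,0,0],[0,0,0]]
    - [[0,0,0],[0,0,0]]
    - [[0,0,0],[0,0,0]]
    - [[0,0,0],[0,0,0]]

```text
time: 18.13
tool_pos: [0.4791, -0.0158, 0.2151]
tcp_rot: [-0.0, 0.706, 0.708, 0.0]
ft_force: [0.2, 0.2, -1.6]
finger_gap: 0.0518
gripper_force: 32.0
```

```bash
python3 - <<'E'
from h import *
d=cam('scene');a=d['pixels'][150:290,215:400,::-1];cv2.imwrite('pics/c7.png',cv2.resize(a,None,fx=4,fy=4,interpolation=cv2.INTER_CUBIC))
o=monitor.get_obs();p=o['tool_pos'];print(p)
f=lambda p:((proj(d,p)-[215,150]+.37)*4).round()
z=p[2]-.0873+.008
for dy in(-.023,0,.023): print(f((p[0],p[1]+dy,z)))
E
```

```text
[ 0.47921502 -0.01550811  0.2150589 ]
[559. 305.]
[522. 291.]
[485. 278.]
```

View pics/c7.png

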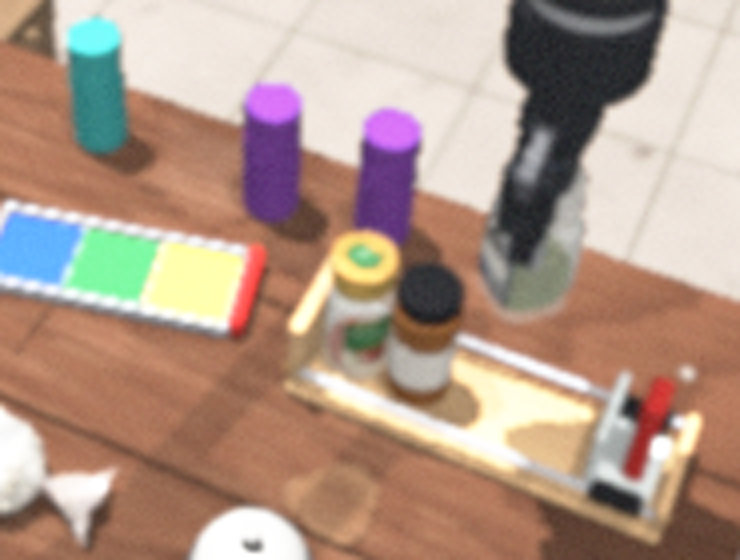

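The white jar hangs upright at crop (525,270), with its foot between the black jar and the stop, so I'll lower it.

Request:
apply_moves:
  increments:
    - [[0,0.03,0.7],[0,0,0]]
    - [[0,0,1],[0,0,0]]
    - [[0,0,1],[0,0,0]]
    - [[0,0,0.9],[0,0,0]]
    - [[0,0,0.45],[0,0,0]]

```text
time: 18.6
tool_pos: [0.4785, -0.0148, 0.091]
tcp_rot: [-0.002, 0.706, 0.709, -0.001]
ft_force: [-0.9, -0.6, -0.9]
finger_gap: 0.0519
gripper_force: 32.0
```

Request:
apply_moves:
  increments:
    - [[0,0,0.06],[0,0,0]]
    - [[0,0,0.06],[0,0,0]]
    - [[0,0,0.03],[0,0,0]]
    - [[0,0,0],[0,0,0]]

```text
time: 18.93
tool_pos: [0.4814, -0.0161, 0.0902]
tcp_rot: [0.001, 0.706, 0.708, 0.001]
ft_force: [0.3, 0.2, -1.8]
finger_gap: 0.0516
gripper_force: 32.0
```

Request:
apply_moves:
  increments:
    - [[0,0,0.03],[0,0,0]]
    - [[0,0,0.02],[0,0,0]]
    - [[0,0,0],[0,0,0]]

```text
time: 19.18
tool_pos: [0.4808, -0.0165, 0.0884]
tcp_rot: [0.001, 0.706, 0.708, 0.0]
ft_force: [0.0, 0.7, -1.5]
finger_gap: 0.0518
gripper_force: 32.0
```

Request:
apply_moves:
  increments:
    - [[0,0,0.03],[0,0,0]]
    - [[0,0,0],[0,0,0]]
    - [[0,0,0],[0,0,0]]

```text
time: 19.43
tool_pos: [0.4808, -0.0165, 0.0874]
tcp_rot: [0.0, 0.706, 0.708, 0.0]
ft_force: [-0.9, -0.3, 3.5]
finger_gap: 0.0519
gripper_force: 32.5
```

Request:
apply_moves:
  increments:
    - [[0,0,0],[0,0,0]]
    - [[0,0,0],[0,0,0]]
    - [[0,0,0],[0,0,0]]
    - [[0,0,0],[0,0,0]]
    - [[0,0,0],[0,0,0]]
  jaw: -1

```text
time: 19.85
tool_pos: [0.4803, -0.0164, 0.0867]
tcp_rot: [-0.0, 0.706, 0.708, -0.0]
ft_force: [0.2, 0.2, 0.3]
finger_gap: 0.0853
gripper_force: 0.0
```

Request:
apply_moves:
  increments:
    - [[0,0,-0.4],[0,0,0]]
    - [[0,0,-0.8],[0,0,0]]
    - [[0,0,-1],[0,0,0]]
    - [[0,0,-0.8],[0,0,0]]
    - [[0,0,-0.4],[0,0,0]]

```text
time: 20.27
tool_pos: [0.4818, -0.0165, 0.1916]
tcp_rot: [0.002, 0.706, 0.708, 0.001]
ft_force: [0.8, -1.0, -0.9]
finger_gap: 0.0855
gripper_force: 0.0
```

Request:
apply_moves:
  increments:
    - [[-0.5,0,0],[0,0,0]]
    - [[-0.8,0,0],[0,0,0]]
    - [[-0.9,0,0],[0,0,0]]
    - [[-0.7,0,0],[0,0,0]]
    - [[-0.2,0,0],[0,0,0]]

```text
time: 20.68
tool_pos: [0.4809, -0.112, 0.1889]
tcp_rot: [0.001, 0.707, 0.707, -0.0]
ft_force: [-0.4, -0.0, -0.4]
finger_gap: 0.0855
gripper_force: 0.0
```

Request:
apply_moves:
  increments:
    - [[0,0,0],[0,0,0]]
    - [[0,0,0],[0,0,0]]
    - [[0,0,0],[0,0,0]]

```text
time: 20.93
tool_pos: [0.4802, -0.1084, 0.1886]
tcp_rot: [-0.001, 0.706, 0.708, 0.0]
ft_force: [-0.2, 0.5, 0.3]
finger_gap: 0.0857
gripper_force: 0.0
```

```bash
python3 - <<'E'
from h import *
d=cam('top');s=cam('scene')
a=d['pixels'][150:240,180:395,::-1];b=s['pixels'][150:280,215:415,::-1]
cv2.imwrite('pics/c8.png',np.vstack([cv2.resize(a,(640,268),interpolation=2),cv2.resize(b,(640,416)[0:2],interpolation=2)])[:600])
E
```

```text
(no output)
```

View pics/c8.png

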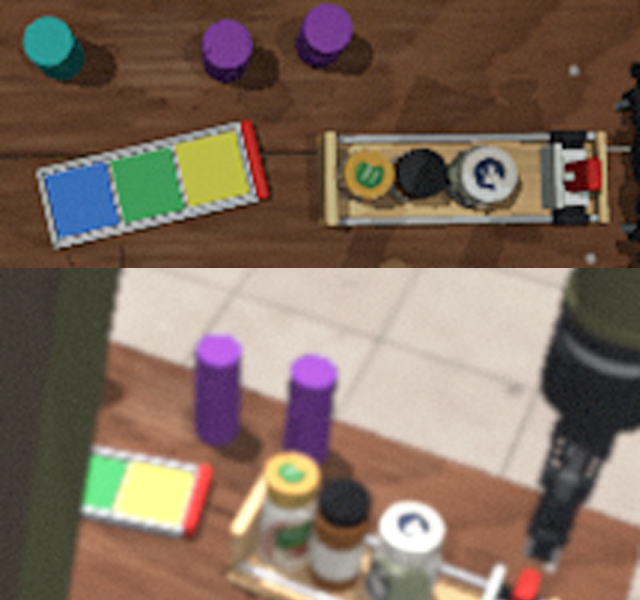

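All three jars stand upright in the rack in order, with caps at top-crop (368,173), (421,174) and (490,175). The gripper is above the red post, so I'll descend and grip it.

Request:
apply_moves:
  increments:
    - [[0.04,0,0.6],[0,0,0]]
    - [[0,0,0.9],[0,0,0]]
    - [[0,0,0.9],[0,0,0]]
    - [[0,0,0.75],[0,0,0]]
    - [[0,0,0.4],[0,0,0]]

```text
time: 21.45
tool_pos: [0.4791, -0.1067, 0.08]
tcp_rot: [-0.002, 0.706, 0.708, -0.001]
ft_force: [-0.5, -0.5, -0.3]
finger_gap: 0.0854
gripper_force: 0.0
```

Request:
apply_moves:
  increments:
    - [[0,0,0],[0,0,0]]
    - [[0,0,0],[0,0,0]]
    - [[0,0,0],[0,0,0]]
    - [[0,0,0],[0,0,0]]
    - [[0,0,0],[0,0,0]]
  jaw: 1

```text
time: 21.87
tool_pos: [0.479, -0.108, 0.0834]
tcp_rot: [-0.001, 0.706, 0.708, -0.001]
ft_force: [1.6, 1.8, 6.9]
finger_gap: 0.0277
gripper_force: 30.8
```

Request:
apply_moves:
  increments:
    - [[0,0,0],[0,0,0]]
    - [[0,0,0],[0,0,0]]
    - [[0,0,0],[0,0,0]]
    - [[0,0,0],[0,0,0]]

```text
time: 22.2
tool_pos: [0.4791, -0.108, 0.0834]
tcp_rot: [-0.001, 0.706, 0.708, -0.001]
ft_force: [-4.3, -1.3, 5.7]
finger_gap: 0.0278
gripper_force: 30.9
```

Request:
apply_moves:
  increments:
    - [[0.12,0,0],[0,0,0]]
    - [[0.17,0,0],[0,0,0]]
    - [[0.17,0,0],[0,0,0]]
    - [[0.17,0,0],[0,0,0]]
    - [[0.17,0,0],[0,0,0]]

```text
time: 22.62
tool_pos: [0.4791, -0.0845, 0.0834]
tcp_rot: [-0.0, 0.706, 0.708, -0.001]
ft_force: [-4.3, -2.3, 5.7]
finger_gap: 0.0273
gripper_force: 30.8
```

Request:
apply_moves:
  increments:
    - [[0.12,0,0],[0,0,0]]
    - [[0.12,0,0],[0,0,0]]
    - [[0.1,0,0],[0,0,0]]
    - [[0.1,0,0],[0,0,0]]
    - [[0.1,0,0],[0,0,0]]

```text
time: 23.03
tool_pos: [0.4791, -0.0683, 0.0834]
tcp_rot: [-0.0, 0.706, 0.708, -0.001]
ft_force: [-4.1, -4.1, 4.7]
finger_gap: 0.0275
gripper_force: 30.9
```

Request:
apply_moves:
  increments:
    - [[0.08,0,0],[0,0,0]]
    - [[0.08,0,0],[0,0,0]]
    - [[0.08,0,0],[0,0,0]]
    - [[0.08,0,0],[0,0,0]]
    - [[0.08,0,0],[0,0,0]]

```text
time: 23.45
tool_pos: [0.4791, -0.0584, 0.0835]
tcp_rot: [0.001, 0.705, 0.709, -0.002]
ft_force: [-7.5, -19.8, 4.1]
finger_gap: 0.0277
gripper_force: 30.7
```

The push reads 20 N about 9 mm earlier than expected. I'm looking before doing anything more.

```bash
python3 - <<'E'
from h import *
d=cam('top');s=cam('scene')
a=d['pixels'][185:235,280:390,::-1];b=s['pixels'][180:290,270:410,::-1]
cv2.imwrite('pics/c9.png',np.vstack([cv2.resize(a,(560,254),interpolation=2),cv2.resize(b,(560,440),interpolation=2)[:346]]))
print(monitor.get_obs()['ft_force'],monitor.get_obs()['tool_pos'])
E
```

```text
[ -5.37966119 -13.86684366   3.96589912] [ 0.47913914 -0.05854421  0.0834734 ]
```

View pics/c9.png

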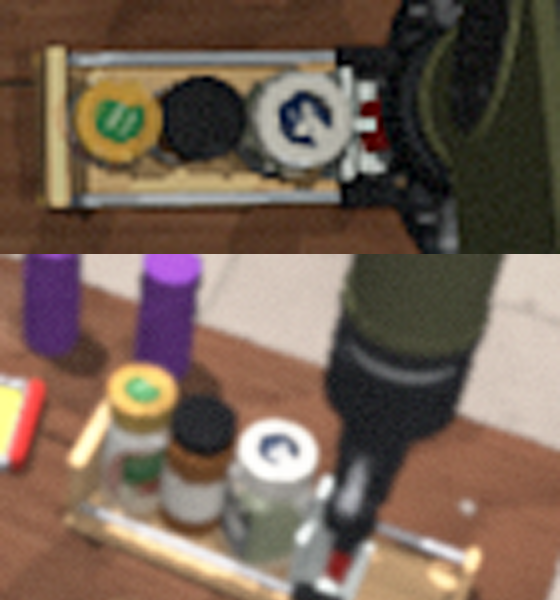

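Request:
apply_moves:
  increments:
    - [[0,0,0],[0,0,0]]
    - [[0,0,0],[0,0,0]]
    - [[0,0,0],[0,0,0]]

```text
time: 23.8
tool_pos: [0.4791, -0.0586, 0.0835]
tcp_rot: [0.001, 0.706, 0.708, -0.002]
ft_force: [-5.8, -11.3, 4.6]
finger_gap: 0.0274
gripper_force: 30.7
```

Request:
apply_moves:
  increments:
    - [[0.03,0,0],[0,0,0]]
    - [[0,0,0],[0,0,0]]
    - [[0,0,0],[0,0,0]]

```text
time: 24.05
tool_pos: [0.4791, -0.0585, 0.0835]
tcp_rot: [0.002, 0.706, 0.709, -0.003]
ft_force: [-5.6, -15.5, 3.7]
finger_gap: 0.0274
gripper_force: 30.7
```

```bash
python3 - <<'E'
from h import *
d=cam('top');im=d['pixels']
K=np.array(d['intrinsics'])
c=lambda x,y:(x/5.09+280-.4,y/5.08+185-.4)
for n,p,z in(('gold',(119.5,121),.114),('black',(204,118),.108),('white',(301,119),.106)):print(n,ray(d,*c(*p),z).round(4))
print('edges white',[ray(d,*c(x,119),.106).round(4)[1] for x in(250,352)],'black',[ray(d,*c(x,119),.108).round(4)[1] for x in(163,245)],'gold',[ray(d,*c(x,119),.114).round(4)[1] for x in(77,162)],'wall',ray(d,*c(70,119),.072)[1])
E
```

```text
gold [0.4799 0.0856 0.114 ]
black [0.481  0.0444 0.108 ]
white [ 0.4799 -0.0024  0.106 ]
edges white [np.float64(0.0221), np.float64(-0.0269)] black [np.float64(0.0641), np.float64(0.0248)] gold [np.float64(0.1058), np.float64(0.0654)] wall 0.10502365387000678
```

Request:
apply_moves:
  increments:
    - [[-0.03,0,0],[0,0,0]]
    - [[-0.03,0,0],[0,0,0]]
    - [[0,0,0],[0,0,0]]
    - [[0,0,0],[0,0,0]]

```text
time: 24.43
tool_pos: [0.4791, -0.0588, 0.0834]
tcp_rot: [0.001, 0.706, 0.708, -0.002]
ft_force: [-4.8, -8.1, 4.7]
finger_gap: 0.0275
gripper_force: 30.8
```

Request:
apply_moves:
  increments:
    - [[0,0,0],[0,0,0]]
    - [[0,0,0],[0,0,0]]
    - [[0,0,0],[0,0,0]]
    - [[0,0,0],[0,0,0]]
    - [[0,0,0],[0,0,0]]
  jaw: -1

```text
time: 24.85
tool_pos: [0.4808, -0.0567, 0.0825]
tcp_rot: [0.0, 0.706, 0.708, 0.0]
ft_force: [-0.0, -0.2, 0.6]
finger_gap: 0.0847
gripper_force: 0.0
```

Request:
apply_moves:
  increments:
    - [[0,0,-0.5],[0,0,0]]
    - [[0,0,-0.9],[0,0,0]]
    - [[0,0,-1],[0,0,0]]
    - [[-1,0,-1],[0,0,0]]
    - [[-1,0,-1],[0,0,0]]

```text
time: 25.27
tool_pos: [0.4803, -0.115, 0.2145]
tcp_rot: [-0.0, 0.705, 0.709, 0.0]
ft_force: [1.1, -0.5, -0.1]
finger_gap: 0.0856
gripper_force: 0.0
```

Request:
apply_moves:
  increments:
    - [[-1,0,-1],[0,0,0]]
    - [[-1,0,0],[0,0,0]]
    - [[-1,0,0],[0,0,0]]
    - [[-1,0,0],[0,0,0]]
    - [[0,0,0],[0,0,0]]

```text
time: 25.68
tool_pos: [0.4817, -0.2405, 0.2432]
tcp_rot: [0.002, 0.708, 0.707, -0.001]
ft_force: [0.4, 0.3, 0.3]
finger_gap: 0.0856
gripper_force: 0.0
```

```bash
python3 - <<'E'
from h import *
d=cam('top');s=cam('scene')
a=np.mean([cam('top')['pixels'] for _ in range(5)],0).astype(np.uint8)[185:235,280:390,::-1];b=np.mean([cam('scene')['pixels'] for _ in range(5)],0).astype(np.uint8)[200:285,280:400,::-1]
cv2.imwrite('pics/c10.png',np.vstack([cv2.resize(a,(480,218),interpolation=2),cv2.resize(b,(480,340),interpolation=2)]))
h=cv2.cvtColor(d['pixels'],cv2.COLOR_RGB2HSV)[190:228,335:395]
m=cv2.inRange(h,(0,150,90),(6,255,255));v,u=np.nonzero(m);print(len(u),u.min()+335,u.max()+335,ray(d,u.mean()+335,v.mean()+190,.092))
f=lambda p:((proj(s,p)-[280,200]+.4)*4).round().tolist()
for y in(.021,-.002,-.025,-.028):print(y,'foot',f((.48,y,.008)),'z70',f((.48,y,.07)))
E
```

```text
54 354 362 [ 0.47928554 -0.05585691  0.092     ]
0.021 foot [181.0, 194.0] z70 [192.0, 136.0]
-0.002 foot [214.0, 207.0] z70 [226.0, 150.0]
-0.025 foot [248.0, 221.0] z70 [262.0, 163.0]
-0.028 foot [253.0, 223.0] z70 [266.0, 165.0]
```

View pics/c10.png

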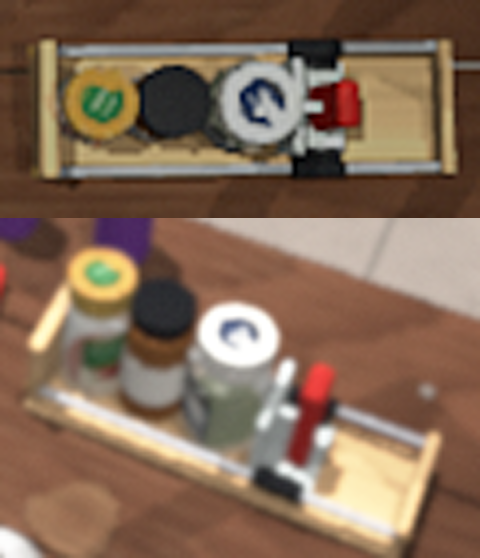

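The row stands upright in order (caps at top-crop (102,100), (175,100), (260,102)), and the stop is against the white jar. It didn't move under about 15 N, so there is no slack.

```bash
python3 -c "
from bench import sign_off;print(sign_off())"
```

```text
the job is handed in; nothing more can be done
None
```

I handed the job in at about 26 s on the robot's clock. The gold, black and white jars stand upright in that order from the rack's end wall, with the stop against the white jar. The row didn't move under about 15 N. The white jar measured about 52 mm across in the gripper (listed as 46 mm), so the stop sits roughly 5–9 mm farther out than the listed sizes imply. I kept well clear of the chilli jar but didn't re-check it at the end.

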